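Fold out the press hook and hang up the sanding block

TASK

Fold the red-knobbed hook on the side of the green press all the way out, then hang the aluminium sanding block on it by its steel stirrup, so that it hangs freely, at most swaying slightly, with the hook's arm through the stirrup. Do not drop the block, and leave the other things on the cart where they stand.

Things in the scene. Friction and masses are not known exactly. Their poses are not given: they have to be found in the camera images.
- press: Green hand press fixed to the cart, 0.49 m tall. Origin under its column (60 mm in x, 70 mm in y). On the flank facing its own -x, at y = 0, a dark bracket 18 mm wide stands out 35 mm (x -0.030 to -0.065, z 0.15 to 0.30) and carries the folding hook, which swings in the press's x-z plane and opens towards its -x. Ram and throat are on the +y side.
- press_lever (a point): Point on the axis of the press's long steel lever, 18 mm thick, that runs along the press's y above the hook, 100 mm out (-x) and 435 mm up; a hub behind it joins it to the press. It leaves no room for an upright gripper over the hook: come in tilted 30 to 45 degrees, fingers pointing down and towards the flank, hand leaning out to the press's -x.
- peg_hinge (a point): The hook's hinge axis (horizontal, along the press's y), 81 mm out from the press's origin towards its -x and 170 mm above the cart top. Orientation as the press.
- peg_knob (a point): Centre of the red knob at the end of the hook's arm, 100 mm from the hinge: a cylinder 28 mm across and 28 mm wide, axis parallel to the hinge; pinched on its flat ends (fingers closing along the press's y) it turns between the fingers as the arm swings. Arm: flat bar 14 mm wide, 8 mm thick. Axes: z from hinge to knob, y along the hinge, x square to both (up when the hook is out).
- peg (a joint): Hook angle: 0 = folded, arm upright against its bracket, knob straight above the hinge; grows as the knob swings out and down; 1.47 = fully out at its stop, arm 6 degrees above level. Starts between 0 and 0.25. A friction hinge: it stays where it is left, 1 to 2 N at the knob moves it, and its stop carries the block.
- block: Sanding block standing on the cart, about 0.4 kg. Origin under its centre. Aluminium body 44 (x) x 130 (y) x 23 mm tall; over it, in the y-z plane, a steel stirrup with an opening 76 mm wide (y) and 70 mm tall (23 to 93 mm up), through which the hook passes along x, either way round. The stirrup's top bar is 10 mm (x) by 8 mm tall.
- block_grip (a point): Centre of the cork grip on the middle of the stirrup's top bar, 120 mm above the block's underside. Grip 34 mm (x) x 32 mm (y) x 38 mm tall, faces square to the block's axes (same axes here). Held by its y faces, the fingers keep clear of the stirrup's opening and may be tilted along x.
- block_bar (a point): Middle of the underside of the stirrup's top bar, 93 mm above the block's underside, 27 mm below the grip's centre; axes of the block. This is what rests on the hook's arm.
- capstan: brass capstan model, 72 mm across, 76 mm tall; origin under its centre. Not part of the job.
- jar: green glass jar with a cork stopper, 72 mm across, about 100 mm tall; origin under its centre. Not part of the job.
- cannon0: black cannon barrel 126 mm long on a pale wooden cradle 90 x 50 mm, 62 mm tall over all; origin under the cradle's centre, barrel along x (it reaches 63 mm either way). Not part of the job.
- cannon1: the other black cannon barrel on its cradle, same sizes. Not part of the job.
- tray: empty wooden tray, 110 (x) x 160 (y) x 30 mm; origin under its centre. Not part of the job.
- glue: white glue bottle with an orange cap, 52 mm across, 130 mm tall; origin under its centre. Not part of the job.
Things that resemble listed ones, but are neither listed nor needed, are in the scene too. Leave any blue look-alike of the block alone.

How it is judged:
By the outcome, as a careful person would: the job done as asked, in the order asked, and still so for the second after the job is handed in, with the robot touching nothing.
It also fails if it takes over 64 s, if anything falls off the work surface, if the arm or the gripper's body presses on something with over 40 N, if the wrist force passes 120 N, or if a joint passes its speed limit or range.

ROBOT

A 6-joint arm with a two-finger parallel gripper is mounted at the origin on the work surface. World frame = base frame: x ahead of the robot, y to its left, z up, the work surface at z = 0. Lengths are in m, angles in rad, forces in N, time in s.
With the tool pointing down it reaches from about 0.375 to 0.925 m from the base axis. Payload 5.7 kg.
Tool frame: the origin (TCP) lies midway between the tips of the shut fingers; the grasp point (between the pads) lies 19 mm behind it; z points along the fingers, y is the line along which they close (so a half turn about z gives the same grasp; the last joint's range is limited). The gripper opens to 85 mm and grips with 20 to 120 N. Pads are 22 mm wide; open, the fingers measure 114 mm over their backs; the gripper's body (76 mm by 85 mm) begins 54 mm behind the grasp point. The pads swing forward as they close: fully open they stand 13 mm farther back than shut.
Start: joints at [1.159, 0.359, 1.51, -0, 1.272, -0.115], TCP at [0.175, 0.574, 0.231] pointing down, gripper open.
Joint ranges: [-2.97, 2.97], [-1.01, 2.36], [0.21, 2.38], [-0.96, 4.11], [0.2, 2.71], [-2.98, 2.98]. Speed limits (rad/s): [2.39, 2.39, 3.14, 3.14, 3.14, 3.14].

INTERFACE

Orientations are given as a rotation vector (axis times angle).
In Python, from rig import state, cams, ctrl gives the robot as it stands.
- The arm moves only by the tool step_arm, never from a script. Its argument "rows" is a list of rows, each a list of 5 numbers: the shift along the world's x, y, z in cm, then the turn about the world's z in rad, then the closure, from 0 (fully open) to 1 (shut). In form: [[x, y, z, yaw, jaw], ...]. A call has 1 to 20 rows; each row shifts and turns the commanded pose from where the row before left it; what a row does not reach is not made up. A row lasts 1/10 s, in which the tool goes at most 50 mm and 8.59 degrees, less where a joint would pass 70% of its speed; a pose out of reach is approached as far as the arm can. A call is refused whole if a number of a shift passes 5 or a number of a turn 0.15, either way. A call with a gripper value outside its range is refused whole. The fingers move at their own pace and stop on an object; the grip force is fixed at half the most. Time passes only in rows, so rows that do not move let the fingers close. It gives the time, the measured TCP pose, the force, the opening and the grip force at its end, in the units of the state.
- state(): the state, without advancing time (a new reading comes with each control period).
- cams.get_image(name): name is "scene" or "top" or "wrist"; returns the picture (400x640x3 uint8, blue, green, red); there is no depth.
- cams.camera_params(name): a dict with "fovy" (degrees; the focal length in pixels is half the picture's height over the tangent of half this angle, whatever the lens; pixels are square), "cx", "cy" (the principal point, pixels), "R" (3x3) and "t" (3): a world point X has camera coordinates R X + t. Camera axes: x right, y down, z forward; pixel columns grow to the right and rows downward; lengths in m; the calibration is good to about 2 mm. A picture is of the moment at which its call begins: read the wrist's pose just before it. camera_params takes no time and is no camera call; for the wrist camera it gives the pose at the moment of the call.
- ctrl.sign_off(): hands the job in; it is judged then, once.
The state is a dict: "t": time; "joint_positions": joint angles; "joint_velocities": joint speeds; "tau": joint torques, N m; "tcp_pos": TCP position; "tool_rot": TCP orientation; "wrist_force": force on the tool from outside, world axes, zero at the start; "wrist_torque": the same for the moment, N m; "width": finger opening in m; "grasp_force": force on a finger pad.
Only numpy, scipy, OpenCV 4.12 (cv2) and the standard library are available. Lean on these libraries where they do the work, as an engineer would, in place of code of your own. Each camera call takes 0.05 s, during which the arm holds its last target. There are 200 camera calls.

## Working session

There is one attempt and no reset: what is moved stays moved. The work goes in short steps, Python scripts to look and compute and a tool call to move; the robot and the scene stay as the last step left them, time stands still between calls to the robot, and variables do not carry over. Pictures are saved under pics/ and viewed, at most 13 in all, crops included, and the job is handed in when it is done.

Besides the shell and the picture viewer there is one more tool, called after "Call:" by a JSON object that holds its "api" and its "payload". step_arm: Moves the arm, as the interface text tells. Its arguments: {"type":"object","properties":{"rows":{"type":"array","items":{"type":"array","items":{"type":"number"}}}},"required":["rows"]}

```bash
ls; mkdir -p pics; python3 - <<'E'
from rig import state,cams
import cv2,numpy as np
print(state())
for n in ("scene","top","wrist"):
    p=cams.camera_params(n); print(n,p)
    im=cams.get_image(n); cv2.imwrite(f"pics/{n}0.png",im)
E
```

```text
pics
{'t': 0.0, 'joint_positions': array([ 1.15890357e+00,  3.59526648e-01,  1.51148787e+00,  6.03072764e-06,
        1.27250552e+00, -1.15096496e-01]), 'joint_velocities': array([ 0.00252278,  0.00015846, -0.00073515,  0.00023664,  0.00074501,
       -0.00282443]), 'tau': array([-1.77820248e-04, -5.27608323e+01, -2.78619719e+01, -1.42346598e-04,
        1.30999123e-02,  1.52504595e-05]), 'tcp_pos': array([0.17518994, 0.57310648, 0.23041962]), 'tool_rot': array([-4.64424741e-01, -3.10656026e+00,  2.92021312e-03]), 'wrist_force': array([-0.56416478, -0.47438455, -0.86156009]), 'wrist_torque': array([ 0.03566111, -0.02488654, -0.04519132]), 'grasp_force': 0.0, 'width': 0.08550764508209595}
scene {'fovy': 53.244334029017956, 'cx': 316.62288316275556, 'cy': 198.85933520106923, 'R': array([[-0.11544761,  0.99328922, -0.00695535],
       [ 0.67029333,  0.07273519, -0.73852315],
       [-0.73306119, -0.08992286, -0.67419224]]), 't': array([ 0.00854933, -0.15959783,  2.05145867])}
top {'fovy': 54.07949307321698, 'cx': 318.95579975551834, 'cy': 199.384777615465, 'R': array([[ 0.00397449, -0.99979485, -0.01986106],
       [-0.99630417, -0.00225487, -0.08586569],
       [ 0.08580329,  0.02012893, -0.99610874]]), 't': array([0.06896172, 0.5730107 , 1.48071274])}
wrist {'fovy': 70.15781081053683, 'cx': 320.7476354139612, 'cy': 190.85249540720622, 'R': array([[ 0.29369019,  0.95589942, -0.00153743],
       [ 0.91481377, -0.28059985,  0.29048149],
       [ 0.27723968, -0.08671803, -0.95687938]]), 't': array([-0.59912135, -0.03797546,  0.37964603])}
```

View pics/scene0.png

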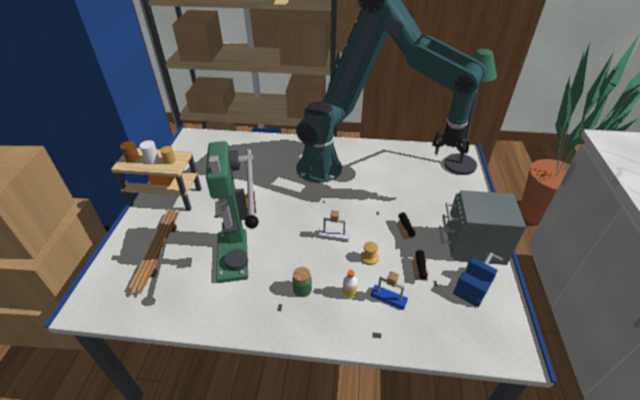

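View pics/top0.png

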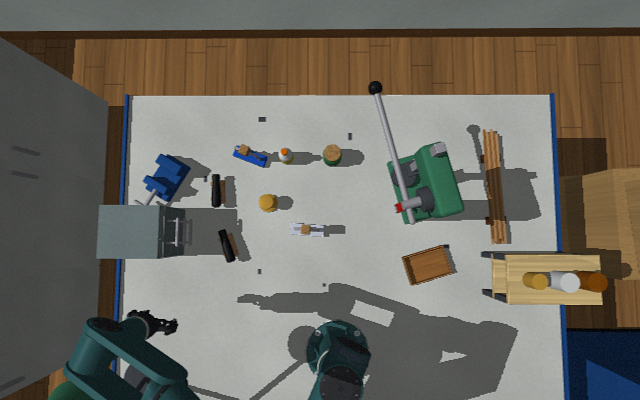

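```bash
python3 - <<'E'
import cv2,numpy as np
t=cv2.imread("pics/top0.png"); s=cv2.imread("pics/scene0.png")
a=cv2.resize(t[125:275,265:465],None,fx=4,fy=4,interpolation=cv2.INTER_CUBIC)
b=cv2.resize(s[135:285,195:395],None,fx=4,fy=4,interpolation=cv2.INTER_CUBIC)
for im,(x0,y0) in((a,(265,125)),(b,(195,135))):
    for k in range(0,200,20):
        cv2.putText(im,str(x0+k),(4*k,10),0,.35,(0,0,255));cv2.line(im,(4*k,12),(4*k,18),(0,0,255))
    for k in range(0,150,15):
        cv2.putText(im,str(y0+k),(0,4*k+4),0,.35,(0,0,255))
cv2.imwrite("pics/ta.png",a);cv2.imwrite("pics/sb.png",b)
E
```

```text
(no output)
```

View pics/ta.png

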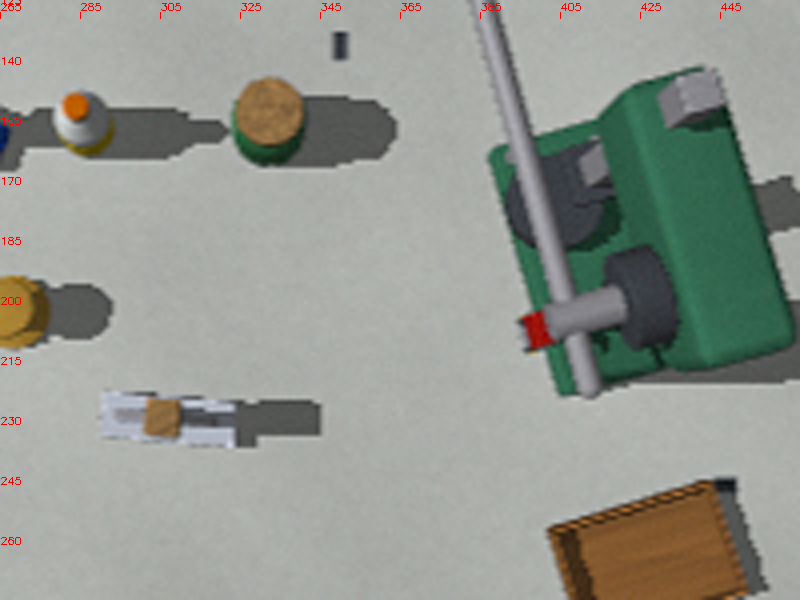

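View pics/sb.png

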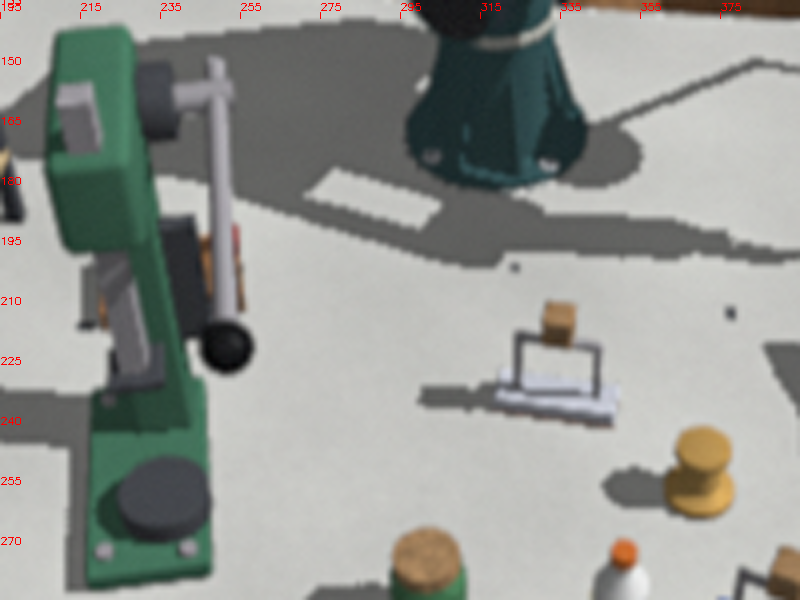

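```bash
cat > h.py <<'E'
import numpy as np
from rig import cams,state
from scipy.spatial.transform import Rotation as Rn
def ray(n,uv,p=None):
    p=p or cams.camera_params(n); f=200/np.tan(np.radians(p['fovy']/2))
    d=np.array([(uv[0]-p['cx'])/f,(uv[1]-p['cy'])/f,1.]); return -p['R'].T@p['t'],p['R'].T@d
def atz(n,uv,z):
    o,d=ray(n,uv); return o+d*(z-o[2])/d[2]
def proj(n,X,p=None):
    p=p or cams.camera_params(n); f=200/np.tan(np.radians(p['fovy']/2)); c=p['R']@X+p['t']; return f*c[:2]/c[2]+[p['cx'],p['cy']]
E
python3 - <<'E'
from h import *
np.set_printoptions(precision=4,suppress=True)
A=atz("top",(387,127),.435);B=atz("top",(411.8,222),.435);print("lever",A,B)
yd=(A-B)[:2];yd/=np.linalg.norm(yd);yaw=np.arctan2(-yd[0],yd[1]);print("yaw",yaw)
xd=np.array([np.cos(yaw),np.sin(yaw)])
K=atz("top",(396,208.7),.27);print("knob outer edge",K)
ykn=K[:2]@yd; 
O=yd*ykn+xd*(B[:2]@xd+.1); print("press",O,"knob edge x",K[:2]@xd-O@xd)
# check base plate corners in the pictures: at z~0.02
for uv in((215.5,282.0),(248,279)): print("plate scene",atz("scene",uv,0.0)[:2],yd@(atz("scene",uv,0)[:2]-O),xd@(atz("scene",uv,0)[:2]-O))
g=atz("top",(305.5,229.3),.139);print("grip top",g)
g2=atz("scene",(334.5,212.),.139);print("grip top scene",g2)
for uv in((290.8,223),(290.5,234.3),(324,225.5),(323.7,236.5)): print(atz("top",uv,.023))
for uv in((319,231),(349.8,237)): print("bot front scene",atz("scene",uv,0.023))
for x,y,z in((-.1,0,.435),(-.181,0,.181),(-.081,0,.17),(-.03,-.035,.3)):
  X=np.r_[O+x*xd+y*yd,z];print((x,y,z),X,proj("top",X),proj("scene",X))
E
```

```text
lever [ 0.7435 -0.1293  0.435 ] [ 0.4753 -0.1947  0.435 ]
yaw -1.331351390343321
knob outer edge [ 0.5224 -0.1807  0.27  ]
press [ 0.5467 -0.2802] knob edge x -0.10244994384040335
plate scene [ 0.748  -0.3124] 0.18795864464266634 0.07894986662272259
plate scene [ 0.7205 -0.1916] 0.18988860059762933 -0.04488473342259651
grip top [0.4569 0.1156 0.139 ]
grip top scene [0.4576 0.1182 0.139 ]
[0.4819 0.1784 0.023 ]
[0.4387 0.1791 0.023 ]
[0.4727 0.0511 0.023 ]
[0.4308 0.0521 0.023 ]
bot front scene [0.4609 0.0553 0.023 ]
bot front scene [0.4808 0.187  0.023 ]
(-0.1, 0, 0.435) [ 0.523  -0.1831  0.435 ] [407.3099 204.8001] [248.736  157.6663]
(-0.181, 0, 0.181) [ 0.5038 -0.1044  0.181 ] [369.1224 215.688 ] [277.3287 208.2136]
(-0.081, 0, 0.17) [ 0.5275 -0.2015  0.17  ] [396.942  209.0467] [252.0706 212.5345]
(-0.03, -0.035, 0.3) [ 0.5056 -0.2594  0.3   ] [423.1317 213.5628] [234.3847 182.6145]
```

```bash
python3 - <<'E'
from h import *
np.set_printoptions(precision=4,suppress=True)
def tri(a,b):
    o1,d1=ray("top",a);o2,d2=ray("scene",b)
    s=np.linalg.lstsq(np.c_[d1,-d2],o2-o1,rcond=None)[0];p,q=o1+s[0]*d1,o2+s[1]*d2
    return (p+q)/2,np.linalg.norm(p-q)
print("ball",tri((376,88),(251.7,221.7)))
print("hub/lever",tri((408,204),(249.5,158)))
print("lever end",tri((412.5,223),(249,150)))
yaw=-1.3314;O=np.array([.5467,-.2802]);xd=np.array([np.cos(yaw),np.sin(yaw)]);yd=np.array([-xd[1],xd[0]])
for nm,a,z in(("plate nearL",(404.5,223.5),0.0),("plate farL",(387.5,164),0.0),("head nr R",(464,207),.49),("head nr L",(434,217),.49),("head farR",(444,143),.49),("head far L",(421.5,148),.49)):
  P=atz("top",a,z)[:2]-O;print(nm,P@xd,P@yd)
E
```

```text
ball (array([ 0.8482, -0.0942,  0.4572]), np.float64(0.004414661351318652))
hub/lever (array([ 0.5247, -0.1825,  0.4353]), np.float64(0.004978268512598007))
lever end (array([ 0.4724, -0.1963,  0.431 ]), np.float64(0.0024026662657439623))
plate nearL -0.034653602907707755 -0.05811002265032713
plate farL -0.040644122011599226 0.18315107592199523
head nr R 0.030937037644696398 -0.04168997408021584
head nr L -0.05209010562544641 -0.04874093491382972
head farR 0.024590990304072923 0.1359215410696002
head far L -0.03690566176718491 0.13700986048797648
```

Call:
{"api": "step_arm", "payload": {"rows": [[0,0,5,0.05,0],[0,0,5,0.05,0],[0,-1,4,0.05,0],[3,-3,2,0.05,0],[3,-3,0,0.05,0],[3,-3,0,0.05,0],[3,-3,0,0.05,0],[3,-3,0,0.05,0],[3,-3,0,0.05,0],[3,-3,0,0,0],[3,-3,0,0,0],[3,-3,0,0,0],[3,-3,0,0,0],[3,-3,0,0,0],[3,-3,0,0,0],[3,-3,0,0,0],[3,-3,0,0,0],[3,-3,0,0,0],[3,-2,0,0,0],[3,0,0,0,0]]}}

```text
t: 2.15
tcp_pos: [0.6866, 0.0903, 0.3908]
tool_rot: [0.235, -3.132, 0.002]
wrist_force: [-0.3, 0.2, 1.0]
width: 0.0857
grasp_force: 0.0
```

Call:
{"api": "step_arm", "payload": {"rows": [[5,0.65,0,0,0],[5,0.65,0,0,0],[5,0.65,0,0,0],[5,0.65,0,0,0],[5,0.65,0,0,0],[5,0.65,0,0,0],[5,0.65,0,0,0],[5,0.65,0,0,0]]}}

```text
t: 2.95
tcp_pos: [0.9688, 0.13, 0.3333]
tool_rot: [-0.232, 3.021, 0.01]
wrist_force: [-0.1, 0.2, 0.7]
width: 0.0856
grasp_force: 0.0
```

```bash
python3 - <<'E'
from h import *
np.set_printoptions(precision=4,suppress=True)
s=state();print(s['joint_positions'],s['tcp_pos'],Rn.from_rotvec(s['tool_rot']).as_matrix())
E
```

```text
[ 0.0596  0.9349  0.216   0.0088  1.879  -1.6612] [0.9688 0.13   0.3333] [[-0.9821 -0.1525  0.1106]
 [-0.1518  0.9883  0.015 ]
 [-0.1116 -0.0021 -0.9937]]
```

Call:
{"api": "step_arm", "payload": {"rows": [[5,0.7,1,0,0],[5,0.7,1,0,0],[5,0.7,1,0,0],[5,0.7,1,0,0],[5,0.7,1,0,0],[5,0.7,1,0,0]]}}

```text
t: 3.55
tcp_pos: [1.0646, 0.1444, 0.306]
tool_rot: [-0.216, 2.809, 0.026]
wrist_force: [0.5, -1.0, 0.8]
width: 0.0853
grasp_force: 0.0
```

```bash
cat >> h.py <<'E'
np.set_printoptions(precision=4,suppress=True)
def show():
    s=state();M=Rn.from_rotvec(s['tool_rot']).as_matrix()
    print(s['t'],s['joint_positions'],s['tcp_pos'],"fing",M[:,2],"tilt",np.degrees(np.arccos(-M[2,2])),"az",np.arctan2(M[1,2],M[0,2]),"ty",M[:,1]);return s,M
E
python3 -c "
from h import *;show()"
```

```text
3.55 [ 0.0628  0.9822  0.2159  0.0228  1.6194 -1.6564] [1.0646 0.1444 0.306 ] fing [ 0.3163  0.0426 -0.9477] tilt 18.610653867575905 az 0.134038548967442 ty [-0.1516  0.9884 -0.0061]
```

Call:
{"api": "step_arm", "payload": {"rows": [[5,0.7,1,0,0],[5,0.7,1,0,0],[5,0.7,1,0,0],[5,0.7,1,0,0],[5,0.7,1,0,0],[5,0.7,1,0,0],[5,0.7,1,0,0]]}}

```text
t: 4.25
tcp_pos: [1.1698, 0.1599, 0.2861]
tool_rot: [-0.197, 2.56, 0.044]
wrist_force: [-0.3, 0.6, -0.0]
width: 0.0854
grasp_force: 0.0
```

```bash
python3 -c "
from h import *;show()"
```

```text
4.25 [ 0.0656  1.0447  0.216   0.0389  1.3073 -1.6575] [1.1698 0.1599 0.2861] fing [ 0.5388  0.073  -0.8392] tilt 32.940314437031475 az 0.13471762178105895 ty [-0.1497  0.9887 -0.0101]
```

Call:
{"api": "step_arm", "payload": {"rows": [[5,0.7,1,0,0],[5,0.7,1,0,0],[-5,-0.7,1,0,0],[-5,-0.7,2,0,0],[-5,-0.7,2,0,0],[-5,-0.7,2,0,0],[-5,-0.7,2,0,0],[-5,-0.7,2,0,0],[-5,-0.7,1,0,0],[-5,-0.7,1,0,0],[-5,-0.7,0,0,0],[-5,-0.7,0,0,0],[-5,0,0,0,0]]}}

```text
t: 5.55
tcp_pos: [0.6817, 0.0983, 0.4037]
tool_rot: [-0.191, 2.49, 0.048]
wrist_force: [-0.3, 0.0, 1.0]
width: 0.0853
grasp_force: 0.0
```

```bash
python3 -c "
from h import *;show()"
```

```text
5.55 [-0.0012  0.0769  1.6404  0.1148  0.7868 -1.7792] [0.6817 0.0983 0.4037] fing [ 0.5959  0.0804 -0.799 ] tilt 36.96112455620937 az 0.13415338405734278 ty [-0.1486  0.9888 -0.0113]
```

Call:
{"api": "step_arm", "payload": {"rows": [[-2,0,0,-0.144,0],[-2,0,0,-0.144,0],[-2,-1,0,-0.144,0],[-2,-1,0,-0.144,0],[-2,-1,0,-0.144,0],[-2,-1,0,-0.144,0],[-2,-1,0,-0.144,0],[-2,-1,0,-0.144,0],[-1,-1,0,-0.144,0],[0,-1,0,-0.144,0],[0,0,0,0,0]]}}

```text
t: 6.65
tcp_pos: [0.5298, 0.0225, 0.4011]
tool_rot: [1.426, 2.148, -0.483]
wrist_force: [0.1, -0.2, -0.4]
width: 0.0853
grasp_force: 0.0
```

```bash
python3 -c "
from h import *;show()
import cv2
p=cams.camera_params('wrist');im=cams.get_image('wrist');cv2.imwrite('pics/w1.png',im)
xd=np.array([.2626,-.9649]);yd=np.array([.9649,.2626]);O=np.array([.5493,-.2797])
for q in((-.0886,0,.27),(-.081,0,.17),(-.1,0,.435),(-.065,.009,.3),(-.065,-.009,.3)): print(q,proj('wrist',np.r_[O+q[0]*xd+q[1]*yd,q[2]],p))
"
```

```text
6.65 [ 0.3327  0.1379  1.5703 -0.6408  1.4338  0.0251] [0.5298 0.0225 0.4011] fing [ 0.2185 -0.5511 -0.8053] tilt 36.35697616420612 az -1.193239361542049 ty [ 0.9232  0.3841 -0.0123]
(-0.0886, 0, 0.27) [259.3228 221.0716]
(-0.081, 0, 0.17) [268.2347 170.1482]
(-0.1, 0, 0.435) [235.806  356.3098]
(-0.065, 0.009, 0.3) [263.5693 248.7175]
(-0.065, -0.009, 0.3) [250.4841 247.8586]
```

View pics/w1.png

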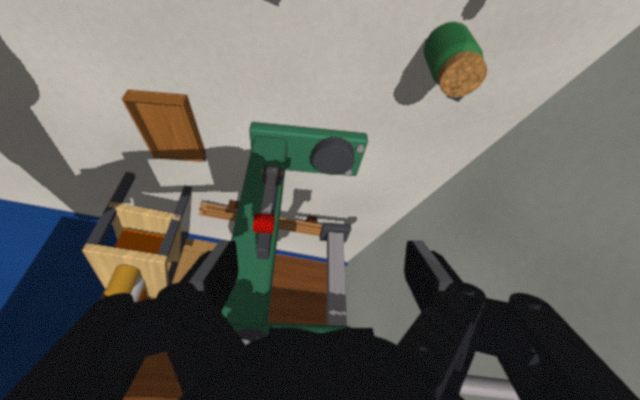

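Call:
{"api": "step_arm", "payload": {"rows": [[-1,-4,-1,-0.06,0],[-1,-4,-1,-0.055,0],[0,-3,-1,0,0],[0,-2,0,0,0],[0,0,0,0,0]]}}

```text
t: 7.2
tcp_pos: [0.5073, -0.1096, 0.3716]
tool_rot: [1.554, 2.075, -0.525]
wrist_force: [-0.7, 0.1, 0.7]
width: 0.0854
grasp_force: 0.0
```

```bash
cat > red.py <<'E'
from h import *
import cv2
def red(n,name=None):
    p=cams.camera_params(n);im=cams.get_image(n)
    if name: cv2.imwrite(name,im)
    h=cv2.cvtColor(im,cv2.COLOR_BGR2HSV);m=(((h[...,0]<6)|(h[...,0]>174))&(h[...,1]>190)&(h[...,2]>60)).astype('uint8')
    k,l,st,c=cv2.connectedComponentsWithStats(m);i=1+np.argmax(st[1:,4]);
    r=cv2.minAreaRect(np.argwhere(l==i)[:,::-1].astype('float32'))
    return p,c[i],st[i],r
E
python3 -c "
from red import *
show();p,c,st,r=red('wrist','pics/w2.png');print(c,st,r)
o,d=ray('wrist',c,p)
xd=np.array([.2626,-.9649]);yd=np.array([.9649,.2626]);O=np.array([.5493,-.2797])
for z in(.26,.27,.28):
  P=(o+d*(z-o[2])/d[2]); print(z,P,(P[:2]-O)@xd,(P[:2]-O)@yd)
for q in((-.0886,0,.27),(-.0886,.014,.27),(-.081,0,.17),(-.065,.009,.3),(-.065,-.009,.3)): print(q,proj('wrist',np.r_[O+q[0]*xd+q[1]*yd,q[2]],p))
for n in('top','scene'): print(n,red(n)[1:])
"
```

```text
7.2 [ 0.0769  0.0936  1.695  -0.6525  1.2851 -0.0399] [ 0.5073 -0.1096  0.3716] fing [ 0.1548 -0.5724 -0.8052] tilt 36.366644792455126 az -1.3066516038687934 ty [ 0.9607  0.2773 -0.0124]
[321.6506 192.3696] [308 180  28  26 644] ((321.5, 192.5), (25.0, 27.0), 90.0)
0.26 [ 0.5361 -0.209   0.26  ] -0.0716690407576314 0.005866883399740312
0.27 [ 0.5325 -0.196   0.27  ] -0.08520623674203547 0.005745500976371345
0.28 [ 0.5288 -0.1829  0.28  ] -0.09874343272643953 0.005624118553002378
(-0.0886, 0, 0.27) [316.0247 190.2736]
(-0.0886, 0.014, 0.27) [329.8668 190.5242]
(-0.081, 0, 0.17) [317.7957 129.5695]
(-0.065, 0.009, 0.3) [324.2257 228.0397]
(-0.065, -0.009, 0.3) [306.484  227.7278]
top (array([399.1071, 207.2857]), array([397, 203,   6,   9,  28], dtype=int32), ((399.08831787109375, 206.85296630859375), (7.518604278564453, 4.123105525970459), 75.96376037597656))Traceback (most recent call last):
  File "<string>", line 9, in <module>
    for n in('top','scene'): print(n,red(n)[1:])
                                     ~~~^^^
  File "red.py", line 7, in red
    k,l,st,c=cv2.connectedComponentsWithStats(m);i=1+np.argmax(st[1:,4]);
                                                     ~~~~~~~~~^^^^^^^^^^
    return _wrapfunc(a, 'argmax', axis=axis, out=out, **kwds)
    return bound(*args, **kwds)
ValueError: attempt to get argmax of an empty sequence
```

View pics/w2.png

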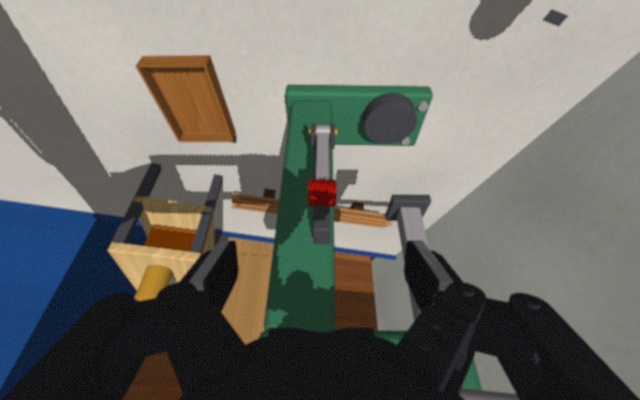

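Call:
{"api": "step_arm", "payload": {"rows": [[0.5,-1.7,-2,0,0],[0.5,-1.7,-2,0,0],[0.5,-1.7,-2,0,0],[0.5,-1.7,-2,0,0],[0.5,-1.7,-2,0,0],[0.35,-1.3,-1.9,0,0.2],[0,0,0,0,0.3]]}}

```text
t: 8.05
tcp_pos: [0.5363, -0.2054, 0.2503]
tool_rot: [1.555, 2.078, -0.526]
wrist_force: [-0.9, 0.6, 0.1]
width: 0.0601
grasp_force: 0.0
```

```bash
python3 -c "
from red import *
s,M=show();p,c,st,r=red('wrist','pics/w3.png');print(c,st,r, s['wrist_force'])
print(proj('wrist',s['tcp_pos']-.019*M[:,2],p))
"
```

```text
8.05 [-0.1286  0.2471  1.8291 -0.7416  0.9436 -0.0028] [ 0.5363 -0.2054  0.2503] fing [ 0.1524 -0.5712 -0.8066] tilt 36.23868034994282 az -1.3101052032955414 ty [ 0.9606  0.2775 -0.0151]
[316.3807 272.6604] [ 286  243   62   59 3257] ((316.65228271484375, 272.21453857421875), (61.3471794128418, 57.63793182373047), 1.5074357986450195) [-0.8651  0.6174  0.1046]
[319.3672 261.2838]
```

View pics/w3.png

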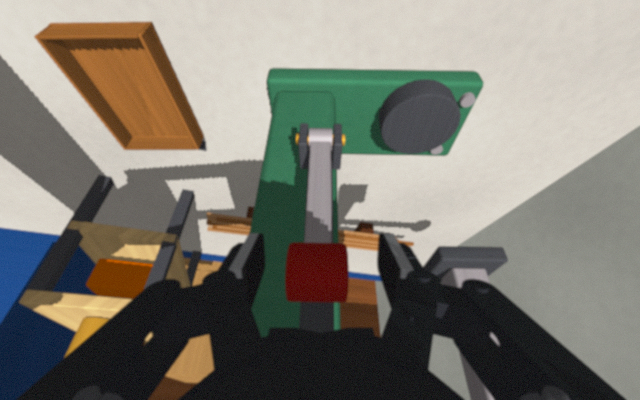

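Call:
{"api": "step_arm", "payload": {"rows": [[0,0,0,0,0.6],[0,0,0,0,0.75],[0,0,0,0,0.75],[0,0,0,0,0.75],[0,0,0,0,0.75],[0,0,0,0,0.75]]}}

```text
t: 8.7
tcp_pos: [0.5347, -0.2061, 0.2544]
tool_rot: [1.556, 2.073, -0.529]
wrist_force: [-10.3, -1.5, 7.5]
width: 0.0272
grasp_force: 59.1
```

```bash
python3 -c "
from red import *
s,M=show();print(s['width'],s['grasp_force'],s['wrist_force'])
a=np.r_[np.arange(.06,1.45,.1),1.48];x=-10*np.sin(a);z=10*np.cos(a)
D=np.c_[np.diff(x)*.2626,-np.diff(x)*.9649,np.diff(z)];print(np.round(D,2).tolist())
"
```

```text
8.7 [-0.128   0.241   1.8281 -0.7427  0.9505 -0.0026] [ 0.5347 -0.2061  0.2544] fing [ 0.1521 -0.5744 -0.8043] tilt 36.452812150506055 az -1.3119814855399243 ty [ 0.9615  0.2745 -0.0142]
0.02721023413246098 59.082414507865906 [-10.2792  -1.5335   7.527 ]
[[-0.26, 0.96, -0.11], [-0.26, 0.94, -0.21], [-0.25, 0.92, -0.3], [-0.24, 0.88, -0.4], [-0.23, 0.84, -0.49], [-0.22, 0.79, -0.57], [-0.2, 0.73, -0.65], [-0.18, 0.67, -0.72], [-0.16, 0.59, -0.79], [-0.14, 0.51, -0.85], [-0.12, 0.43, -0.9], [-0.09, 0.34, -0.94], [-0.07, 0.25, -0.97], [-0.05, 0.17, -1.19]]
```

Call:
{"api": "step_arm", "payload": {"rows": [[-0.4,0.95,-0.1,0,0.75],[-0.25,0.95,-0.2,0,0.75],[-0.25,0.92,-0.3,0,0.75],[-0.24,0.88,-0.4,0,0.75],[-0.23,0.84,-0.5,0,0.75],[-0.22,0.79,-0.57,0,0.75],[-0.2,0.73,-0.65,0,0.75]]}}

```text
t: 9.4
tcp_pos: [0.5178, -0.1462, 0.2273]
tool_rot: [1.554, 2.071, -0.529]
wrist_force: [-4.6, -7.9, 1.3]
width: 0.0268
grasp_force: 59.6
```

Call:
{"api": "step_arm", "payload": {"rows": [[-0.18,0.67,-0.72,0,0.75],[-0.16,0.59,-0.79,0,0.75],[-0.14,0.51,-0.85,0,0.75],[-0.12,0.43,-0.9,0,0.75],[-0.09,0.34,-0.94,0,0.75],[-0.07,0.25,-0.97,0,0.75],[-0.05,0.15,-0.9,0,0.75],[0,0,0,0,0.75]]}}

```text
t: 10.2
tcp_pos: [0.5092, -0.1158, 0.1653]
tool_rot: [1.554, 2.074, -0.528]
wrist_force: [-6.2, -1.3, 3.5]
width: 0.0273
grasp_force: 67.1
```

```bash
python3 -c "
from red import *
s,M=show();print(s['width'],s['grasp_force'],s['wrist_force'])
G=s['tcp_pos']-.021*M[:,2];O=np.array([.5548,-.2782]);xd=np.array([.2626,-.9649]);yd=np.array([.9649,.2626]);print(G,(G[:2]-O)@xd,(G[:2]-O)@yd)
"
```

```text
10.2 [ 0.0642  0.3543  1.9539 -0.8444  0.8937  0.3478] [ 0.5092 -0.1158  0.1653] fing [ 0.1529 -0.574  -0.8044] tilt 36.44306954180628 az -1.3104342306346828 ty [ 0.961   0.2762 -0.0144]
0.027331807579278406 67.06032514572144 [-6.1923 -1.3     3.5157]
[ 0.506  -0.1038  0.1822] -0.18112827627088582 -0.0013260933643644704
```

Call:
{"api": "step_arm", "payload": {"rows": [[0,0,-0.3,0,0.75],[0,0,-0.3,0,0.75],[0,0,-0.2,0,0.75]]}}

```text
t: 10.5
tcp_pos: [0.5091, -0.1154, 0.1578]
tool_rot: [1.556, 2.074, -0.526]
wrist_force: [-8.3, 3.5, 6.5]
width: 0.0266
grasp_force: 68.7
```

Call:
{"api": "step_arm", "payload": {"rows": [[0,-0.05,-0.3,0,0.75],[0,-0.05,-0.3,0,0.75],[0,0,0,0,0.75]]}}

```text
t: 10.8
tcp_pos: [0.5092, -0.1155, 0.1522]
tool_rot: [1.556, 2.074, -0.525]
wrist_force: [-12.3, 12.8, 13.2]
width: 0.0268
grasp_force: 70.8
```

Call:
{"api": "step_arm", "payload": {"rows": [[0,0,0.2,0,0.3],[0,0,0,0,0],[0,0,0,0,0],[-0.5,1.8,2.5,0,0],[-0.7,2.6,3.6,0,0],[-0.7,2.6,3.6,0,0],[-0.5,2,3,0,0],[0,0,0,0,0]]}}

```text
t: 11.6
tcp_pos: [0.4898, -0.0243, 0.2841]
tool_rot: [1.552, 2.071, -0.513]
wrist_force: [0.4, -0.3, 0.2]
width: 0.0854
grasp_force: 0.0
```

```bash
python3 -c "
from red import *
show();p,c,st,r=red('wrist','pics/w4.png');print(c,st,r)
q,c2,st2,_=red('top');print('top',c2,st2)
q3,c3,st3,_=red('scene');print('scene',c3,st3)
O=np.array([.5548,-.2782]);xd=np.array([.2626,-.9649]);yd=np.array([.9649,.2626])
def tri(L):
  A=[];b=[]
  for o,d in L:
    d=d/np.linalg.norm(d);P=np.eye(3)-np.outer(d,d);A.append(P);b.append(P@o)
  return np.linalg.lstsq(np.vstack(A),np.hstack(b),rcond=None)[0]
r1,r2,r3=ray('wrist',c,p),ray('top',c2),ray('scene',c3)
for L in((r1,r2),(r1,r3),(r2,r3),(r1,r2,r3)):
  X=tri(L);print(X,(X[:2]-O)@xd,(X[:2]-O)@yd)
"
```

```text
11.6 [ 0.2658  0.1901  1.8097 -0.6829  1.2213  0.2498] [ 0.4898 -0.0243  0.2841] fing [ 0.1637 -0.5699 -0.8052] tilt 36.368186803500805 az -1.2910439002519247 ty [ 0.9601  0.2796 -0.0027]
[313.7837 186.1104] [300 174  28  26 661] ((313.5, 186.5), (25.0, 27.0), 90.0)
top [369.0263 215.5263] [366 213   7   7  38]
scene [277.2105 209.2632] [275 207   5   6  19]
[ 0.5051 -0.1038  0.1818] -0.18133187691970198 -0.0021334413211596247
[ 0.507  -0.105   0.1795] -0.17969422489055284 -0.0006513629544162788
[ 0.5046 -0.1049  0.176 ] -0.18045432008999002 -0.0029498690416295387
[ 0.5059 -0.1048  0.1792] -0.18019173431275304 -0.001656425286344084
```

View pics/w4.png

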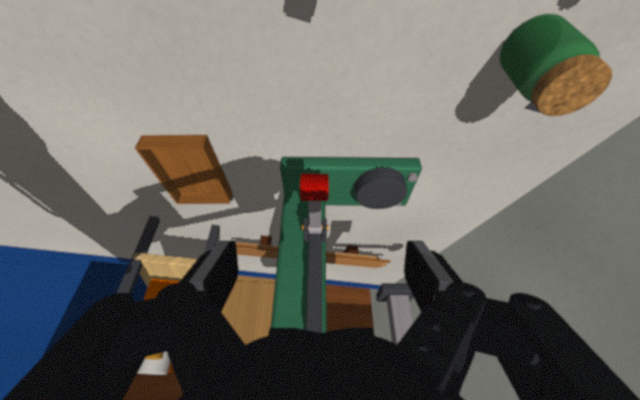

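```bash
python3 -c "
from h import *
from scipy.optimize import least_squares
D=np.array([[.599,.2304,.3595,1.5115,1.2725],[np.hypot(.9688,.13),.3333,.9349,.216,1.879],[np.hypot(1.0646,.1444),.306,.9822,.2159,1.6194],[np.hypot(1.1698,.1599),.2861,1.0447,.216,1.3073],[np.hypot(.6817,.0983),.4037,.0769,1.6404,.7868]])
def f(q,p):
  h,a,b,c,e=p;s=q[0]+q[1]
  # upper arm at angle j2 from vertical; elbow offset e; forearm at s
  return np.array([a*np.sin(q[0])+b*np.sin(s)+e*np.cos(s)+c*np.sin(s+q[2]),h+a*np.cos(q[0])+b*np.cos(s)-e*np.sin(s)+c*np.cos(s+q[2])])
r=least_squares(lambda p:np.concatenate([f(d[2:],p)-d[:2] for d in D]),[.4,.45,.4,.25,0]);print(r.x,r.fun)
for rr,z,pit in((.47,.105,np.pi-.635),(.47,.105,np.pi+.635),(.47,.25,np.pi-.635),(.53,.2,np.pi-.635)):
  g=least_squares(lambda q:np.r_[f(q,r.x)-[rr,z],q.sum()-pit],[.3,1.8,.7],bounds=([-1.01,.21,.2],[2.36,2.38,2.71]));print(rr,z,pit,g.x,g.cost)
"
```

```text
[0.2648 0.6128 0.4355 0.3783 0.1061] [ 0.0005 -0.0004 -0.0014  0.0002  0.      0.0002  0.0016  0.0005 -0.0012
 -0.0004]
0.47 0.105 2.5065926535897933 [0.0372 2.3071 0.2   ] 0.003853809623321577
0.47 0.105 3.776592653589793 [0.6885 1.4656 1.6224] 3.089815597212909e-21
0.47 0.25 2.5065926535897933 [-0.1129  2.2371  0.3824] 5.01665789720472e-25
0.53 0.2 2.5065926535897933 [0.0877 2.2179 0.201 ] 2.5997938463773017e-11
```

Call:
{"api": "step_arm", "payload": {"rows": [[1,1,2,-0.148,0],[1,1,1,-0.148,0],[1,1,1,-0.148,0],[1,1,0,-0.148,0],[0,1,0,-0.148,0],[0,1,0,-0.148,0],[0,1,0,-0.148,0],[0,1,0,-0.148,0],[0,1,0,-0.148,0],[0,1,0,-0.148,0],[0,1,-1,-0.148,0],[0,1,-1,-0.148,0],[0,1,-1,-0.148,0],[0,0.5,-1,0,0],[0,0,0,0,0]]}}

```text
t: 13.25
tcp_pos: [0.5261, 0.1074, 0.2773]
tool_rot: [-2.95, 0.099, 0.976]
wrist_force: [-0.7, -0.2, 0.2]
width: 0.0854
grasp_force: 0.0
```

```bash
python3 -c "
from h import *
import cv2
s,M=show();p=cams.camera_params('wrist');im=cams.get_image('wrist')
a=cv2.resize(im,(800,500),interpolation=cv2.INTER_CUBIC);cv2.imwrite('pics/w5.png',a)
for X in((.457,.1165,.139),(.457,.1165,.101)): print(proj('wrist',np.array(X),p)*1.25)
"
```

```text
13.25 [0.0261 0.6017 1.1634 0.0735 2.0116 1.6732] [0.5261 0.1074 0.2773] fing [-0.5944  0.051  -0.8026] tilt 36.6246741909924 az 3.056061912379608 ty [-0.0704 -0.9975 -0.0112]
[398.0686 190.6472]
[398.7468 160.0298]
```

View pics/w5.png

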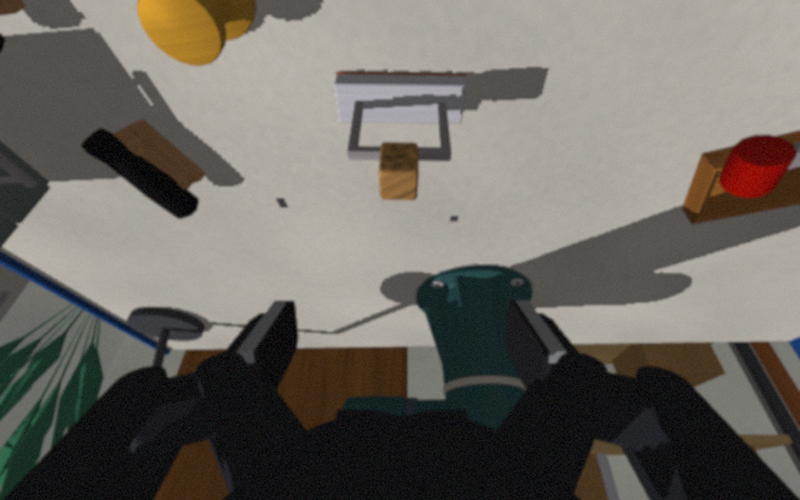

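```bash
python3 -c "
from h import *
from scipy.optimize import least_squares
p=cams.camera_params('wrist');yw=-.07;bx=np.array([np.cos(yw),np.sin(yw)]);by=np.array([-bx[1],bx[0]])
def P(c,x,y,z): return proj('wrist',np.r_[c+x*bx+y*by,z],p)*1.25
obs=[((.017,.016,.101),(382,143)),((.017,-.016,.101),(417,143)),((.017,.016,.139),(379.5,166)),((.017,-.016,.139),(419,166)),((-.017,.016,.139),(380,199)),((-.017,-.016,.139),(417,199)),((.022,.065,.023),(336,73)),((.022,-.065,.023),(467,73))]
c0=np.array([.457,.1165])
r=least_squares(lambda c:np.concatenate([P(c,*a)-b for a,b in obs[:6]]),c0);print(r.x,r.fun.reshape(-1,2))
for a,b in obs: print(a,P(c0,*a),P(r.x,*a),b)
s,M=show()
for c in(c0,r.x):
  T=np.r_[c,.12]+.022*M[:,2];print('tcp target',T,'delta cm',(T-s['tcp_pos'])*100)
"
```

```text
[0.4627 0.1157] [[-1.374  -4.0888]
 [ 1.2898 -3.8506]
 [-1.0546  3.6461]
 [ 0.1583  3.9294]
 [ 0.4794  0.2608]
 [ 0.5735  0.5417]]
(0.017, 0.016, 0.101) [380.4558 144.3273] [380.626  138.9112] (382, 143)
(0.017, -0.016, 0.101) [417.558  144.5661] [418.2898 139.1494] (417, 143)
(0.017, 0.016, 0.139) [378.2967 174.9992] [378.4454 169.6461] (379.5, 166)
(0.017, -0.016, 0.139) [418.3542 175.2823] [419.1583 169.9294] (419, 166)
(-0.017, 0.016, 0.139) [380.314  203.7106] [380.4794 199.2608] (380, 199)
(-0.017, -0.016, 0.139) [416.8631 203.9907] [417.5735 199.5417] (417, 199)
(0.022, 0.065, 0.023) [333.9994  88.7185] [333.5331  83.2376] (336, 73)
(0.022, -0.065, 0.023) [466.4076  89.4192] [467.6988  83.9324] (467, 73)
13.3 [0.0269 0.6006 1.162  0.0733 2.0128 1.6733] [0.5264 0.1078 0.2784] fing [-0.5933  0.0503 -0.8034] tilt 36.54252546862083 az 3.057091836749221 ty [-0.0696 -0.9975 -0.011 ]
tcp target [0.4439 0.1176 0.1023] delta cm [ -8.2421   0.9824 -17.611 ]
tcp target [0.4496 0.1168 0.1023] delta cm [ -7.6769   0.9013 -17.611 ]
```

Call:
{"api": "step_arm", "payload": {"rows": [[-1.2,0.2,-3,0,0],[-1.2,0.2,-3,0,0],[-1.2,0.2,-3,0,0],[-1.2,0.2,-3,0,0],[-1.5,0.1,-2.5,0,0],[-1.2,0,-2.1,0,0.1],[0,0,0,0,0.2],[0,0,0,0,0.2]]}}

```text
t: 14.1
tcp_pos: [0.4525, 0.1175, 0.1144]
tool_rot: [-2.953, 0.098, 0.968]
wrist_force: [-1.0, 0.6, 0.4]
width: 0.0684
grasp_force: 0.0
```

```bash
python3 -c "
from h import *
import cv2
s,M=show();print(s['wrist_force']);p=cams.camera_params('wrist');im=cams.get_image('wrist')
cv2.imwrite('pics/w6.png',im)
"
```

```text
14.1 [0.0441 0.6643 1.4916 0.0767 1.6158 1.6595] [0.4525 0.1175 0.1144] fing [-0.5904  0.0506 -0.8055] tilt 36.34201526709677 az 3.0560942639379225 ty [-0.0699 -0.9975 -0.0114]
[-0.982   0.619   0.3779]
```

View pics/w6.png

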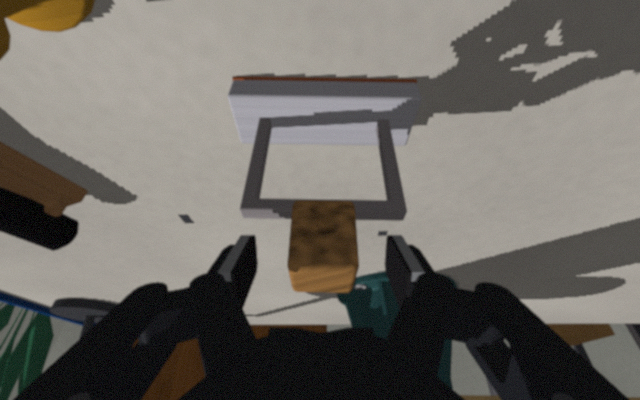

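Call:
{"api": "step_arm", "payload": {"rows": [[0,0,0,0,0.5],[0,0,0,0,0.8],[0,0,0,0,0.8],[0,0,0,0,0.8],[0,0,0,0,0.8],[0,0,1,0,0.8],[0,0,2,0,0.8],[0,0,2,0,0.8],[0,0,0,0,0.8]]}}

```text
t: 15.05
tcp_pos: [0.4533, 0.1175, 0.1656]
tool_rot: [-2.953, 0.101, 0.962]
wrist_force: [0.9, 0.2, -4.4]
width: 0.0312
grasp_force: 60.0
```

```bash
python3 -c "
from h import *
import cv2
s,M=show();print(s['wrist_force'],s['width'],s['grasp_force']);p=cams.camera_params('wrist');im=cams.get_image('wrist');t=cams.get_image('scene')
cv2.imwrite('pics/w7.png',np.vstack([cv2.resize(im[:,150:490],(680,800))[:600]]));cv2.imwrite('pics/s7.png',t);cv2.imwrite('pics/w7f.png',im)
h=cv2.cvtColor(im,cv2.COLOR_BGR2HSV)
m=((h[...,0]>8)&(h[...,0]<20)&(h[...,1]>100)&(h[...,2]>60));ys,xs=np.nonzero(m[150:320,260:380]);print(xs.min()+260,xs.max()+260,ys.min()+150,ys.max()+150)
"
```

```text
15.05 [0.0431 0.6025 1.4592 0.0786 1.7058 1.6678] [0.4533 0.1175 0.1656] fing [-0.5873  0.0525 -0.8077] tilt 36.12921740969488 az 3.052365420997198 ty [-0.0725 -0.9973 -0.0122]
[ 0.8886  0.2481 -4.4204] 0.03116678941684611 59.96042847633362
281 355 202 319
```

Call:
{"api": "step_arm", "payload": {"rows": [[0,0,2,0.05,0.8],[0,0,3,0.1,0.8],[0.5,-0.5,3,0.12,0.8],[0.5,-1,2,0.12,0.8],[0.5,-1,0,0.12,0.8],[0.5,-1,0,0.12,0.8],[0.5,-1,0,0.12,0.8],[0.5,-1,0,0.12,0.8],[0.3,-1,0,0.12,0.8],[0,-1,0,0.12,0.8],[0,-0.5,0,0.12,0.8],[0,0,0,0.12,0.8],[0,0,0,0.12,0.8],[0,0,0,0.12,0.8],[0,0,0,0.12,0.8],[0,0,0,0.12,0.8],[0,0,0,0.09,0.8],[0,0,0,0,0.8],[0,0,0,0,0.8]]}}

```text
t: 17.05
tcp_pos: [0.4842, 0.0372, 0.263]
tool_rot: [1.562, 2.071, -0.527]
wrist_force: [0.9, -0.1, -4.2]
width: 0.0314
grasp_force: 60.6
```

```bash
python3 -c "
from h import *
s,M=show();print(s['wrist_force'],s['width'])
K=np.array([.506,-.1047]);xd=np.array([.2626,-.9649])
for x in(-.245,-.132): T=K+(x+.1805)*xd+.009*xd;print(T,(T-s['tcp_pos'][:2])*100, (.236-s['tcp_pos'][2])*100)
"
```

```text
17.05 [ 0.3905  0.2548  1.7807 -0.6604  1.2762  0.3654] [0.4842 0.0372 0.263 ] fing [ 0.1503 -0.5729 -0.8057] tilt 36.31921083450686 az -1.314243636030923 ty [ 0.9625  0.2709 -0.0131]
[ 0.9215 -0.0673 -4.2279] 0.031386879872840855
[ 0.4914 -0.0511] [ 0.726  -8.8374] -2.6963848388100677
[ 0.5211 -0.1602] [  3.6934 -19.7408] -2.6963848388100677
```

Call:
{"api": "step_arm", "payload": {"rows": [[0.2,-2,-0.5,0,0.8],[0.2,-2.5,-1,0,0.8],[0.2,-2.5,-1,0,0.8],[0.1,-1.8,-0.2,0,0.8],[0,0,0,0,0.8],[0,0,0,0,0.8]]}}

```text
t: 17.65
tcp_pos: [0.4924, -0.051, 0.2364]
tool_rot: [1.563, 2.07, -0.526]
wrist_force: [0.8, 0.6, -4.0]
width: 0.0308
grasp_force: 60.7
```

```bash
python3 -c "
from red import *
s,M=show();print(s['wrist_force']);p,c,st,r=red('wrist','pics/w8.png');print(c,st,r,proj('wrist',np.array([.506,-.1047,.18]),p))
T=s['tcp_pos'];dh=M[:2,2]/np.linalg.norm(M[:2,2]);by=M[:2,1]
B=T[:2]-.009*dh
for y in(-.038,.038):
  for z in(-.021,-.091): print(y,z,proj('wrist',np.r_[B+y*by,T[2]+z],p))
"
```

```text
17.65 [ 0.2079  0.2469  1.8743 -0.7223  1.1079  0.2933] [ 0.4924 -0.051   0.2364] fing [ 0.151  -0.5727 -0.8057] tilt 36.31752167486961 az -1.3129402894928253 ty [ 0.9627  0.2703 -0.0116]
[ 0.7778  0.5513 -3.9604]
[335. 199.] [335 199   1   1   1] ((335.0, 199.0), (0.0, 0.0), 0.0) [319.0756 211.4319]
-0.038 -0.021 [254.0307 202.1786]
-0.038 -0.091 [268.7459 122.1775]
0.038 -0.021 [386.6229 203.3203]
0.038 -0.091 [374.239  122.8537]
```

Call:
{"api": "step_arm", "payload": {"rows": [[0.3,-1.2,0,0,0.8],[0.4,-1.5,0,0,0.8],[0.4,-1.5,0,0,0.8],[0.4,-1.5,0,0,0.8],[0.4,-1.5,0,0,0.8],[0.4,-1.5,0,0,0.8],[0.3,-1.2,0,0,0.8],[0.3,-1,0,0,0.8],[0,0,0,0,0.8],[0,0,0,0,0.8]]}}

```text
t: 18.7
tcp_pos: [0.5209, -0.1597, 0.2367]
tool_rot: [1.56, 2.071, -0.525]
wrist_force: [0.3, -0.3, -4.6]
width: 0.0308
grasp_force: 60.7
```

Force unchanged, so nothing touched. Lower towards contact (expected after about 3.5 cm).

Call:
{"api": "step_arm", "payload": {"rows": [[0,0,-0.8,0,0.8],[0,0,-0.8,0,0.8],[0,0,-0.7,0,0.8],[0,0,-0.4,0,0.8],[0,0,-0.3,0,0.8],[0,0,0,0,0.8]]}}

```text
t: 19.3
tcp_pos: [0.5208, -0.1597, 0.2063]
tool_rot: [1.559, 2.072, -0.526]
wrist_force: [-1.0, 0.9, -4.3]
width: 0.0312
grasp_force: 60.7
```

Call:
{"api": "step_arm", "payload": {"rows": [[0,0,-0.3,0,0.8],[0,0,-0.2,0,0.8],[0,0,0,0,0.8]]}}

```text
t: 19.6
tcp_pos: [0.521, -0.1598, 0.2017]
tool_rot: [1.559, 2.072, -0.525]
wrist_force: [-0.5, -0.2, -4.2]
width: 0.0311
grasp_force: 60.7
```

Call:
{"api": "step_arm", "payload": {"rows": [[0,0,-0.15,0,0.8],[0,0,-0.15,0,0.8],[0,0,0,0,0.8]]}}

```text
t: 19.9
tcp_pos: [0.5214, -0.1601, 0.2008]
tool_rot: [1.558, 2.069, -0.526]
wrist_force: [-5.7, 4.7, 11.5]
width: 0.0311
grasp_force: 62.6
```

Call:
{"api": "step_arm", "payload": {"rows": [[0,0,0.15,0,0.8],[0,0,0,0,0.8]]}}

```text
t: 20.1
tcp_pos: [0.5215, -0.1598, 0.201]
tool_rot: [1.559, 2.071, -0.524]
wrist_force: [-3.1, 1.9, 1.9]
width: 0.0312
grasp_force: 61.4
```

```bash
python3 -c "
from h import *
import cv2
s,M=show();print(s['wrist_force'])
w=cams.get_image('wrist');t=cams.get_image('scene');u=cams.get_image('top')
R=lambda a,W,H:cv2.resize(a,(W,H),interpolation=cv2.INTER_CUBIC)
a=R(t[150:270,210:330],400,400);b=R(u[150:270,310:430],400,400)
cv2.imwrite('pics/c9.png',np.hstack([a,R(w[40:360,160:480],400,400)]))
"
```

```text
20.1 [-0.0327  0.3013  1.9098 -0.8083  0.9028  0.1963] [ 0.5215 -0.1598  0.201 ] fing [ 0.1541 -0.573  -0.8049] tilt 36.39786617407984 az -1.3081281988810853 ty [ 0.9619  0.2733 -0.0104]
[-3.0841  1.9249  1.9345]
```

View pics/c9.png

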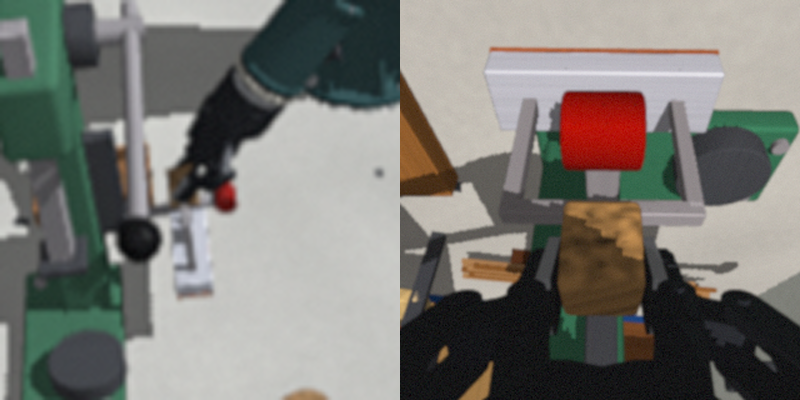

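Call:
{"api": "step_arm", "payload": {"rows": [[0,0,-0.05,0,0.58],[0,0,0,0,0.54],[0,0,0,0,0.5],[0,0,0,0,0.4],[0,0,0,0,0.3],[0,0,0,0,0.2],[0,0,0,0,0.1],[-0.15,0.6,0.8,0,0.1],[-0.3,1.2,1.6,0,0.1],[-0.5,1.8,2.5,0,0],[-0.6,2.3,3.2,0,0],[-0.6,2.3,3.2,0,0],[-0.6,2.3,3.2,0,0],[0,0,0,0,0]]}}

```text
t: 21.65
tcp_pos: [0.4955, -0.052, 0.35]
tool_rot: [1.556, 2.068, -0.514]
wrist_force: [0.7, 0.3, 0.4]
width: 0.0853
grasp_force: 0.0
```

```bash
cat > chk.py <<'E'
from red import *
s,M=show();print(s['wrist_force'])
p,c,st,r=red('wrist','pics/w_%d.png'%int(s['t']*10));print('knob',c,st,'exp',proj('wrist',np.array([.506,-.1047,.18]),p))
im=cv2.imread('pics/w_%d.png'%int(s['t']*10));h=cv2.cvtColor(im,cv2.COLOR_BGR2HSV)
K=np.array([.506,-.1047]);xd=np.array([.2626,-.9649]);B=K+(.1805-.132)*xd
e=proj('wrist',np.r_[B,.2065],p);print('cork exp',e)
m=((h[...,0]>8)&(h[...,0]<20)&(h[...,1]>90)&(h[...,2]>50)).astype('uint8')
k,l,S,C=cv2.connectedComponentsWithStats(m)
for i in range(1,k):
    if S[i,4]>100 and np.linalg.norm(C[i]-e)<60: print('cork',C[i],S[i])
E
python3 chk.py
```

```text
21.65 [ 0.2046  0.1158  1.724  -0.6583  1.3129  0.1015] [ 0.4955 -0.052   0.35  ] fing [ 0.1618 -0.5706 -0.8051] tilt 36.37668842415037 az -1.2944831525364133 ty [ 0.9611  0.2761 -0.0025]
[0.7491 0.2694 0.4417]
knob [316.6742 122.2369] [304 110  26  25 574] exp [316.3209 120.0513]
cork exp [316.0465 169.0271]
cork [316.4771 169.585 ] [ 302  149   30   43 1159]
```

Call:
{"api": "step_arm", "payload": {"rows": [[0,1,1,0,0],[0,0,0,0,0],[0,0,0,0,0],[0,0,0,0,0],[0,0,0,0,0],[0,0,0,0,0],[0,0,0,0,0],[0,0,0,0,0],[0,0,0,0,0],[0,0,0,0,0],[0,0,0,0,0],[0,0,0,0,0],[0,0,0,0,0],[0,0,0,0,0],[0,0,0,0,0]]}}

```text
t: 23.2
tcp_pos: [0.4936, -0.0447, 0.3549]
tool_rot: [1.559, 2.071, -0.525]
wrist_force: [-0.8, -0.2, -0.8]
width: 0.0856
grasp_force: 0.0
```

```bash
python3 chk.py && sleep 1; python3 chk.py | tail -3; python3 -c "
from rig import ctrl; print(ctrl.sign_off())"
```

```text
23.2 [ 0.221   0.1178  1.7089 -0.6538  1.3419  0.1031] [ 0.4936 -0.0447  0.3549] fing [ 0.1531 -0.5727 -0.8053] tilt 36.35645275570407 az -1.3095926005157825 ty [ 0.9619  0.2731 -0.0114]
[-0.7575 -0.1663 -0.8351]
knob [318.3007 124.8155] [306 114  25  24 542] exp [317.898  122.6817]
cork exp [317.4453 170.1591]
cork [317.9065 171.0632] [ 304  151   29   42 1091]
knob [318.4288 124.8152] [306 114  26  23 541] exp [317.9   122.681]
cork exp [317.4473 170.1589]
cork [317.9031 171.2998] [ 304  151   29   43 1084]
the job is handed in; nothing more can be done
None
```

The hook is folded fully out and the sanding block hangs on it by its stirrup, steady in the last camera checks with the gripper clear; I handed it in at about 23 s of the 64 s allowed.

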